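Clamp the primed fuel flap and hold the curing lamp over the patch

TASK

The blue fuel flap lies loose in its bench jig: first press the green handle of the toggle clamp down until it snaps over centre and stays down by itself. Then lift the curing lamp out of its dock, carry it clear of the cans and hold it level, light window down, about 15 mm above the grey primer patch, with its long side along the patch's long side and the window covering the whole patch. Neither you nor the lamp may touch the flap or push it out of place, everything else on the bench stays where it stands, and you finish while still holding the lamp there in the air.

Things in the scene. Friction and masses are not known exactly. Their poses are not given: they have to be found in the camera images.
- clamp_handle (a joint): angle of the toggle clamp's handle, rad: 0 = open, standing 1.05 rad above the horizontal; grows as it is pressed down; 1.15 = stop, about level. A spring pushes it back open (5 to 9 N, 100 mm from the hinge) up to about 1.0; past that it snaps to the stop and stays by itself. The clamp arm beyond the hinge swings down with it; shut, arm and link reach 95 mm above the bench
- handle_pivot (a point): the handle's hinge point, 60 mm above the bench, at -85 mm on the jig's x axis; its axes are the jig's. The hinge axis runs along the jig's y. At joint value q the handle runs from here along (-cos(1.05-q), 0, sin(1.05-q)) in the jig's frame
- handle_end (a point): centre of the handle's outer end, 125 mm from the hinge; the outer 80 mm of the handle is a round green plastic grip of 22 mm diameter
- jig: bench jig, fixed: aluminium plate 330 x 190 x 12 mm (from -125 to +205 mm on its x axis) with rubber-topped rests 40 mm high and locating pins 48 mm high that stand beside the flap. Origin on the bench. Its x axis points from the clamp handle (at -x) to the flap (at +x), z up
- flap: blue painted fuel filler flap 150 x 150 x 14 mm, loose on the rests; origin at the centre of its underside, 40 mm above the bench (painted top at 54 mm). A black hinge tab 40 mm wide sticks out 51 mm along its -x, under the clamp foot
- clamp_foot: rubber foot of 18 mm diameter at the end of the clamp arm, which comes down on the flap's hinge tab when the clamp is shut and presses with about 5 N; origin at the centre of its underside. When shut it is 115 mm from the patch centre and its threaded rod reaches 85 mm above the bench
- patch: light grey primer patch 60 x 34 mm on the flap's top, framed by a border of yellow masking tape 94 x 64 mm overall; origin at its centre on the flap's surface, 54 mm above the bench, x along the long side, z up
- lamp: cordless curing lamp, 0.32 kg: grey head 100 x 62 mm and 24 mm high, its violet light window (84 x 52 mm) in the middle of the underside; above it, on two end posts, a black grip bar 98 mm long (along x), 24 mm wide (along y) and 22 mm high, 52 to 74 mm above the underside, with free space of 60 mm between the posts below it. Origin at the centre of the underside (the window), x along the long side, z up
- dock: black charging dock 124 x 84 mm, fixed; the lamp's underside stands on it 16 mm above the bench between lugs that rise 8 mm higher. Origin on the bench, x along the long side
- can_primer: (the three cans and the tin stand in a row between the dock and the jig) grey spray can with grey cap, diameter 53 mm, 155 mm high, standing; origin at the centre of its foot
- can_clear: white spray can with white cap, diameter 53 mm, 155 mm high, standing; origin at the centre of its foot
- can_blue: white spray can with blue cap, diameter 53 mm, 155 mm high, standing; origin at the centre of its foot
- filler_tin: yellow filler tin with red lid, diameter 85 mm, 91 mm high; origin at the centre of its foot
- tape: roll of yellow masking tape lying flat, diameter 100 mm, 25 mm high; origin at the centre of its underside
- sanding_block: black rubber sanding block 120 x 66 mm, 40 mm high; origin at the centre of its underside
- mug: white mug, diameter 82 mm, 95 mm high, handle at its +y; origin at the centre of its foot
- spanner: steel open-ended spanner lying flat on the bench

How it is judged (in metres and radians):
On the way, in this order (a step that is already met when the one before it is completed fails the run):
1. the clamp is shut past centre and stays down by itself, the fingers off its handle (value of joint clamp_handle above 1.08 rad and contact force between the fingers and jig below 0.3 N and contact force between clamp_foot and flap above 1 N), for 0.2 s.
2. the lamp is lifted well clear of its dock (height (world z) of lamp above 0.09 m and contact force between the fingers and lamp above 1 N), for 0.1 s.
At the end, for the whole second after the job is handed in: clamp shut (handle past 1.08 rad) with its foot pressing on the flap's tab; the lamp held still by the fingers only, its underside 8 to 24 mm above the patch, centre within 9 mm of the patch's centre, long sides parallel within 8 degrees, level within 6 degrees, touching neither flap nor jig (value of joint clamp_handle above 1.08 rad and contact force between clamp_foot and flap above 1 N and z of lamp in the frame of patch between 0.008 and 0.024 m and horizontal distance between lamp and patch below 0.009 m and angle between the x axis of lamp and the x axis of patch, either way round below 0.14 rad and angle between lamp's own z axis and vertical below 0.1 rad and linear speed of lamp below 0.02 m/s and contact force between the fingers and lamp above 1 N and contact force between lamp and flap below 0.1 N and contact force between lamp and jig below 0.1 N); the arm keeps its last pose, push and grip.
It fails at once if the lamp touches the flap (contact force between lamp and flap above 0.3 N).
It fails at once if the robot touches the flap (contact force between any of the fingers, the arm and flap above 0.5 N).
It fails at once if the flap is pushed out of place (12 mm) (distance of flap from where it was at the start of the episode above 0.012 m).
It fails at once if something else on the bench is pushed 20 mm or knocked over (distance of any of can_primer, can_clear, can_blue, filler_tin, tape, sanding_block, mug, spanner from where it was at the start of the episode above 0.02 m).
It also fails if it takes over 67 s, if anything falls off the work surface, if the arm or the gripper's body presses on something with over 40 N, if the wrist force passes 120 N, or if a joint passes its speed limit or range.

ROBOT

A 6-joint arm with a two-finger parallel gripper is mounted at the origin on the work surface. World frame = base frame: x ahead of the robot, y to its left, z up, the work surface at z = 0. Lengths are in mm, angles in rad, forces in N, time in s.
With the tool pointing down it reaches from about 350 to 850 mm from the base axis. Payload 8.1 kg.
Tool frame: the origin (TCP) lies between the finger pads; the fingertips stand bot.nose_length ahead of it and the grasp point (between the pads) lies 2 mm behind it (bot.nose_length is the distance from the TCP to the fingertips, in mm); z points along the fingers, y is the direction in which the jaws open and shut (so a half turn about z gives the same grasp; the last joint's range is limited). The gripper opens to 85 mm and grips with 20 to 120 N. Pads are 22 mm wide; open, the fingers measure 114 mm over their backs; the gripper's body (76 mm by 85 mm) begins 54 mm behind the grasp point. The pads swing forward as they close: fully open they stand 13 mm farther back than shut.
Start: joints at [1.134, 0.13, 1.488, -0, 1.523, -0.085], TCP at [206.732, 563.265, 248.292] pointing down, gripper open.
Joint ranges: [-2.96, 2.96], [-0.89, 2.26], [0.02, 2.5], [-1.34, 4.48], [0, 2.73], [-2.66, 2.66]. Speed limits (rad/s): [2.39, 2.39, 2.79, 3.14, 3.14, 3.14].

INTERFACE

Orientations are given as a rotation vector (axis times angle).
In Python, from rig import telemetry, camera, camera_info, bot gives the robot as it stands. The module is installed in compiled form; this text tells all that it offers.
- The arm moves only by the shell command python3 -m crank 'ROWS' [OPENING] [FORCE]. ROWS is JSON, a list of rows, each an object of numbers: "tx", "ty", "tz": the shift along the tool's x, y, z in units of 50 mm (1.0 is 50 mm); "yaw": the turn about the tool's z in units of 5 degrees (1.0 is 5 degrees). A call has 1 to 5 rows; each row is the pose to reach, as a shift and turn from the pose measured when the call began, along the tool's axes at that moment; what a row does not reach only later rows make up. A row lasts 1/10 s, in which the tool goes at most 50 mm and 8.59 degrees, less where a joint would pass 70% of its speed; a pose out of reach is approached as far as the arm can. A call with a gripper value outside its range is refused whole. OPENING is the finger opening in mm, from 0 to 85.4, set as the call begins (- or left out, the last holds). The fingers move at their own pace and stop on an object; FORCE is the grip in N (left out, the last holds). Time passes only in rows, so rows that repeat a pose let the fingers close. It gives the time, the measured TCP pose, the force and the opening at its end, in the units of the state.
- telemetry.sense(): the state, without advancing time (a new reading comes with each control period).
- camera(name): name is "scene" or "top" or "wrist"; returns (picture, depth): 480x640x3 uint8, red, green, blue; 480x640 float32, mm along the optical axis (not along the pixel's ray), 0 where there is no reading.
- camera_info(name): a dict with "mtx" (3x3 intrinsics, pixels), "R" (3x3) and "t" (3): a world point X has camera coordinates R X + t. Camera axes: x right, y down, z forward; pixel columns grow to the right and rows downward; lengths in mm; the calibration is good to about 2 mm. A picture is of the moment at which its call begins: read the wrist's pose just before it. camera_info takes no time and is no camera call; for the wrist camera it gives the pose at the moment of the call.
- bot.hand_in(): hands the job in, once; it reports no verdict.
The state is a dict: "clock": time; "qpos": joint angles; "dq": joint speeds; "tau": joint torques, N m; "eef_pos": TCP position; "eef_rot": TCP orientation; "contact_force": force on the tool from outside, world axes, zero at the start; "wrist_torque": the same for the moment, N m; "finger_gap": finger opening in mm.
Only numpy, scipy, OpenCV 4.12 (cv2) and the standard library are available. Lean on these libraries where they do the work, as an engineer would, in place of code of your own. Each camera call takes 0.05 s, during which the arm holds its last target.

## Working session

There is one attempt and no reset: what is moved stays moved. The work goes in short steps, Python scripts to look and compute and a shell command to move; the robot and the scene stay as the last step left them, time stands still between calls to the robot, and variables do not carry over. Pictures are saved under pics/ and viewed, and the job is handed in when it is done.

```bash
mkdir -p pics
python3 - <<'E'
from rig import telemetry, camera, camera_info, bot
import cv2, numpy as np
print(telemetry.sense()); print(bot.nose_length)
for n in ["scene","top","wrist"]:
    i=camera_info(n); p,d=camera(n)
    cv2.imwrite(f"pics/{n}0.png",p[:,:,::-1]); np.savez(f"{n}0.npz",p=p,d=d,**i)
    print(n,i["mtx"].tolist(),np.round(i["R"],3).tolist(),i["t"])
E
```

```text
{'clock': 0.0, 'qpos': array([ 1.13362407e+00,  1.31151968e-01,  1.48930177e+00,  1.22207427e-05,
        1.52301136e+00, -8.53824199e-02]), 'dq': array([ 3.80783152e-04,  7.97805394e-04,  2.38919421e-05, -2.56773160e-04,
       -2.73636502e-04, -7.63390101e-04]), 'tau': array([-7.85622688e-04, -5.69386697e+01, -5.00556886e+01, -3.50369146e-05,
        1.47166190e-02,  2.78244858e-05]), 'eef_pos': array([206.48677318, 562.78476326, 247.23755658]), 'eef_rot': array([-5.49659147e-01, -3.09262967e+00,  2.83600066e-03]), 'contact_force': array([-0.10814446, -0.00342329,  0.40605535]), 'wrist_torque': array([-0.06029577, -0.00401323,  0.01330401]), 'finger_gap': 85.48650552373685}
17.0
scene [[477.9634263767692, 0.0, 320.60280452779074], [0.0, 477.9634263767692, 239.4018368664608], [0.0, 0.0, 1.0]] [[-0.09, 0.996, -0.007], [0.779, 0.066, -0.624], [-0.621, -0.062, -0.782]] [  46.00728154 -338.1883346  1412.88640068]
top [[614.7213691740405, 0.0, 317.5930078363932], [0.0, 614.7213691740405, 253.6529078429189], [0.0, 0.0, 1.0]] [[-0.005, -1.0, 0.011], [-0.998, 0.004, -0.061], [0.06, -0.012, -0.998]] [  23.83846913  535.7435695  1435.32557722]
wrist [[424.2404465841837, 0.0, 321.21421770515053], [0.0, 424.2404465841837, 246.28319091660802], [0.0, 0.0, 1.0]] [[0.345, 0.939, -0.001], [0.891, -0.327, 0.315], [0.296, -0.11, -0.949]] [-599.2807873   -40.20659223  381.28510618]
```

View pics/scene0.png

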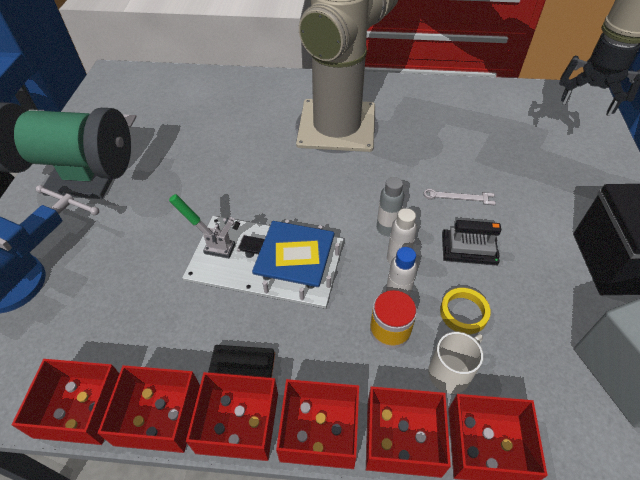

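View pics/top0.png

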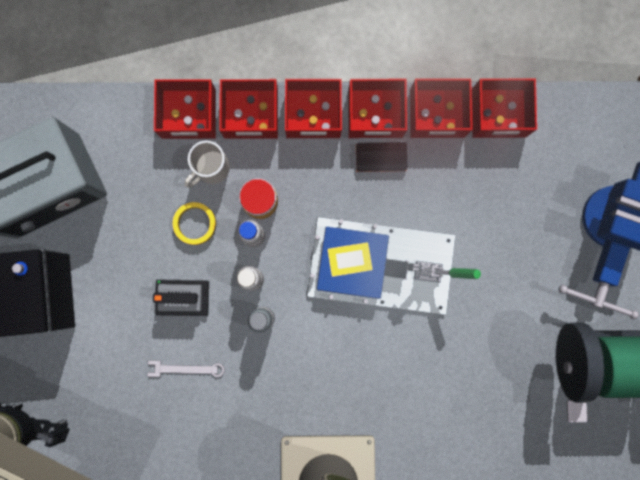

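View pics/wrist0.png

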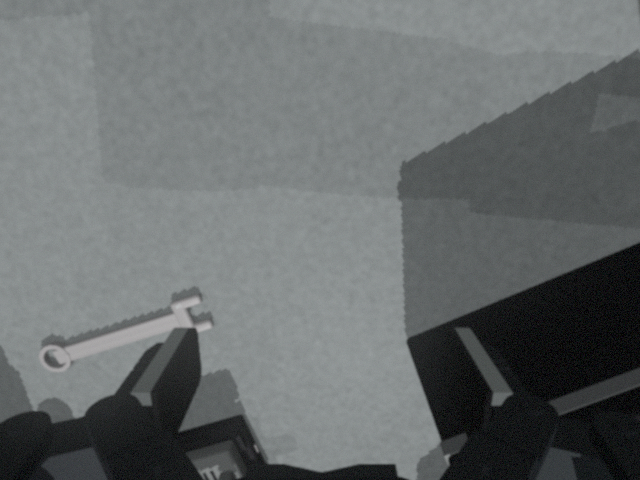

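The scene view shows the jig at about (265,255) with the green handle end at (172,198), the lamp in its dock at (472,242), and the cans between them at (390-405, 190-340). In the top view the patch is near (349,260), the handle end near (478,273) and the lamp near (180,298). I'll enlarge these.

```bash
cat > h.py <<'E'
import numpy as np,cv2
def load(n): return dict(np.load(n+".npz"))
def pt(D,u,v,d=None):
    z=D["d"][int(round(v)),int(round(u))] if d is None else d
    c=np.linalg.inv(D["mtx"])@[u,v,1]*z
    return D["R"].T@(c-D["t"])
def atz(D,u,v,h):
    r=D["R"].T@(np.linalg.inv(D["mtx"])@[u,v,1]); o=-D["R"].T@D["t"]
    return o+r*(h-o[2])/r[2]
def crop(n,x,y,w,h,k,out):
    p=cv2.imread(f"pics/{n}.png")[y:y+h,x:x+w]; cv2.imwrite(f"pics/{out}.png",cv2.resize(p,None,fx=k,fy=k,interpolation=cv2.INTER_CUBIC))
def tri(obs):
    A=[];b=[]
    for D,u,v in obs:
        r=D["R"].T@(np.linalg.inv(D["mtx"])@[u,v,1]); r/=np.linalg.norm(r); o=-D["R"].T@D["t"]
        P=np.eye(3)-np.outer(r,r); A.append(P); b.append(P@o)
    A=np.vstack(A); b=np.hstack(b); x=np.linalg.lstsq(A,b,rcond=None)[0]
    return x, np.linalg.norm(A@x-b)
E
python3 - <<'E'
from h import *
crop("top0",300,210,200,110,4,"c1"); crop("top0",140,215,140,125,5,"c2"); crop("scene0",160,180,200,130,4,"c3"); crop("scene0",370,165,140,130,5,"c4")
E
```

```text
(no output)
```

View pics/c1.png

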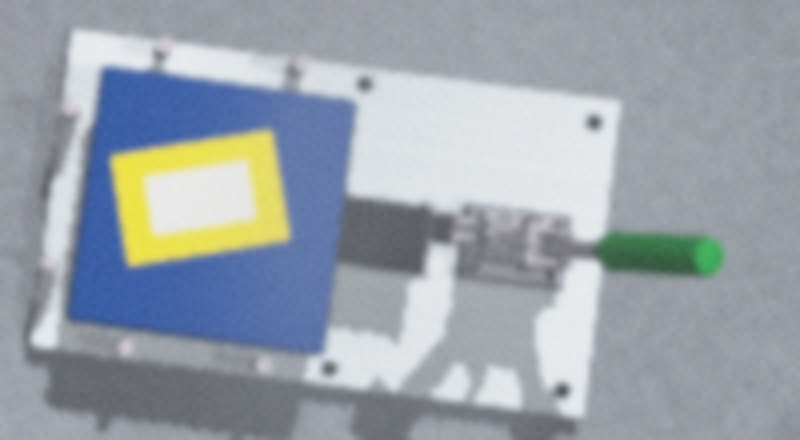

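View pics/c2.png

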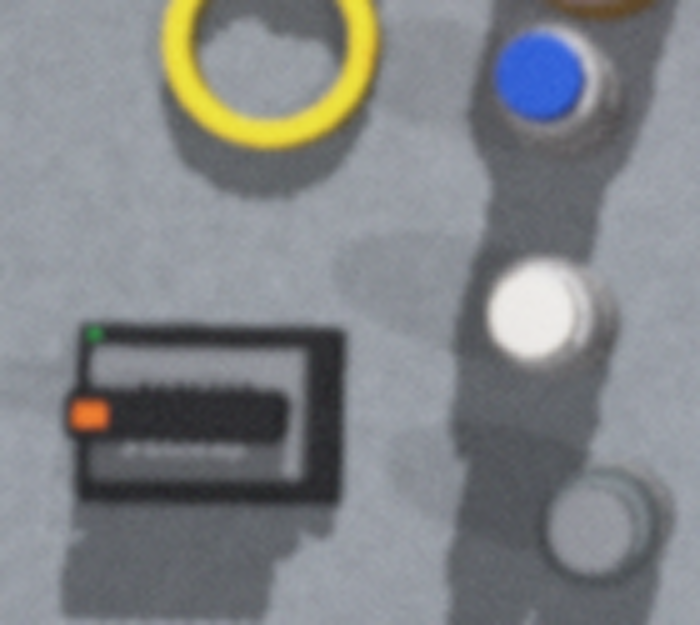

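View pics/c3.png

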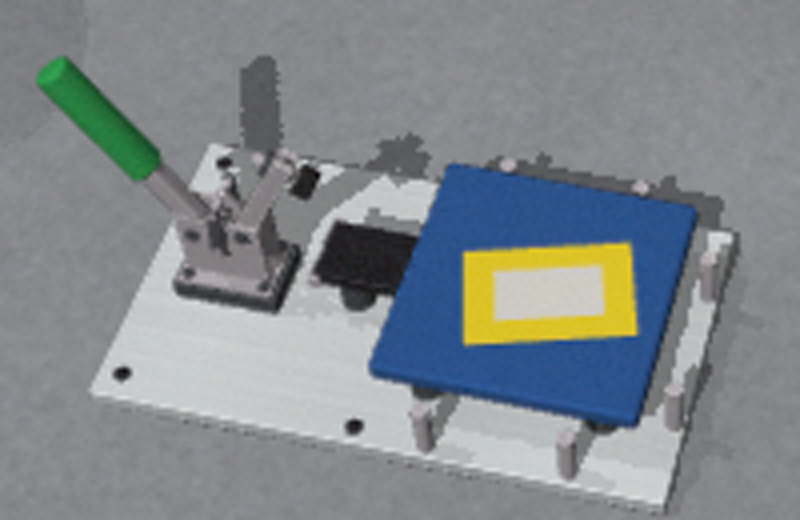

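View pics/c4.png

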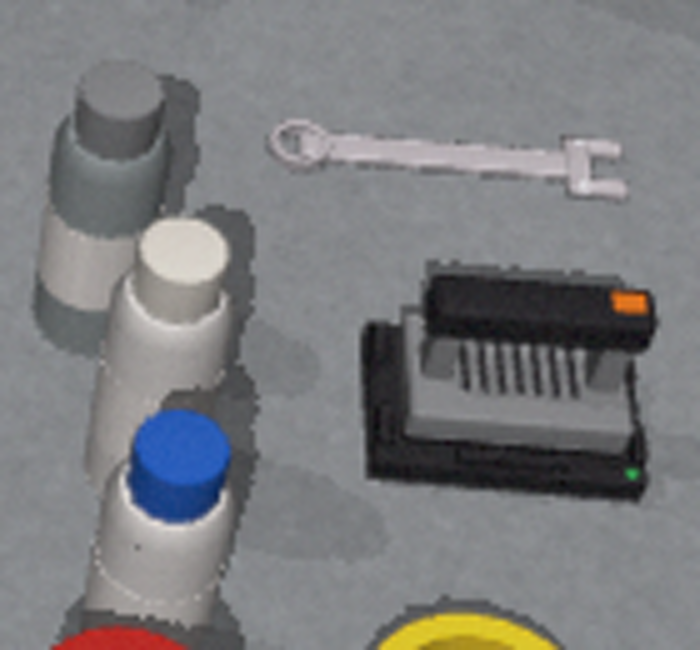

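Run:
```python
from h import *
np.set_printoptions(precision=1,suppress=True)
T=load("top0");S=load("scene0")
t1=lambda x,y:(300+(x+.5)/4-.5,210+(y+.5)/4-.5)
t2=lambda x,y:(140+(x+.5)/5-.5,215+(y+.5)/5-.5)
s3=lambda x,y:(160+(x+.5)/4-.5,180+(y+.5)/4-.5)
s4=lambda x,y:(370+(x+.5)/5-.5,165+(y+.5)/5-.5)
# tape corners correspond: top (110,156) far-left(+y,+x)...; scene
print("tape tri")
tc=[(110,156),(273,130),(290,240),(128,268)]
sc=[(637,334),(463,345),(463,252),(632,242)]
P=[]
for a,b in zip(tc,sc):
    x,r=tri([(T,*t1(*a)),(S,*s3(*b))]); y=atz(T,*t1(*a),54); y2=atz(S,*s3(*b),54); print(x,r,y,y2,pt(S,*s3(*b)))
for nm,D,f,cs in [("top",T,t1,tc),("scene",S,s3,sc)]:
    Q=np.array([atz(D,*f(*c),54) for c in cs]); l=(Q[0]+Q[3]-Q[1]-Q[2])/2; w=(Q[0]+Q[1]-Q[2]-Q[3])/2
    print(nm,"ctr",Q.mean(0),"L",np.linalg.norm(l),"W",np.linalg.norm(w),"ang",np.degrees(np.arctan2(l[1],l[0])),np.degrees(np.arctan2(w[1],w[0])))
fc=[(103,68),(356,98),(322,353),(70,320)]
fs=[(636,422),(372,373),(450,165),(697,211)]
for nm,D,f,cs in [("top",T,t1,fc),("scene",S,s3,fs)]:
    Q=np.array([atz(D,*f(*c),54) for c in cs]); l=(Q[0]+Q[3]-Q[1]-Q[2])/2
    print(nm,"flap ctr",Q.mean(0),"L",np.linalg.norm(l),np.degrees(np.arctan2(l[1],l[0])))
print("handle end",tri([(T,*t1(709,257)),(S,*s3(53,72))]),pt(S,*s3(53,72)),pt(T,*t1(705,257)))
# grip bar top z=16+74=90
bt=[(68,392),(290,392),(290,443),(68,443)]
Q=np.array([atz(T,*t2(*c),90) for c in bt]); print("bar top",Q,Q.mean(0))
print(pt(T,*t2(180,417)),pt(S,*s4(540,295)))
bs=[(655,290),(430,276),(430,309),(650,322)]
Q=np.array([atz(S,*s4(*c),90) for c in bs]); print("bar scene",Q,Q.mean(0))
dk=[(80,325),(345,330),(340,502),(78,500)]
Q=np.array([atz(T,*t2(*c),20) for c in dk]); print("dock",Q,Q.mean(0))
for nm,c in [("blue",(542,78)),("clear",(532,310)),("prim",(590,530))]: print(nm,pt(T,*t2(*c)),atz(T,*t2(*c),155))
for nm,c in [("spanL",(150,369)),("spanR",(220,369)),("tape",(194,223)),("tin",(258,197)),("mug",(206,159))]: print(nm,pt(T,*c))
```

```text
tape tri
[544.9  -0.2  56.1] 0.030107073627026665 [545.   -0.3  54. ] [543.4  -0.3  54. ] [543.4  -0.3  54. ]
[559.5 -93.5  55.1] 0.953706146839087 [559.7 -94.3  54. ] [558.7 -93.   54. ] [558.9 -92.9  54.4]
[ 496.1 -102.8   54.8] 0.6758346723427087 [ 496.2 -103.4   54. ] [ 495.5 -102.5   54. ] [ 495.6 -102.5   54.1]
[480.6  -9.6  54.2] 0.8595770861954583 [480.6 -10.2  54. ] [480.4  -9.   54. ] [480.1  -9.   53.7]
top ctr [520.4 -52.   54. ] L 94.815246212434 W 64.64130338680455 ang 99.17443926622175 8.486600366264739
scene ctr [519.5 -51.2  54. ] L 94.34380245930576 W 63.7481801577428 ang 99.27405805822558 8.199050790703652
top flap ctr [514.1 -59.2  54. ] L 146.27763546064702 82.62423742890888
scene flap ctr [517. -57.  54.] L 145.63971705048246 81.8788780473148
handle end (array([ 482.1, -313.2,  167. ]), np.float64(1.0589230452499403)) [ 487.  -309.7  172.3] [ 482.1 -309.6  175.5]
bar top [[445.3 388.4  90. ]
 [444.8 289.8  90. ]
 [422.1 289.7  90. ]
 [422.6 388.2  90. ]] [433.7 339.   90. ]
[433.9 338.1  92.4] [433.4 340.6  90.9]
bar scene [[425.4 391.7  90. ]
 [425.5 293.7  90. ]
 [444.8 292.1  90. ]
 [444.2 386.9  90. ]] [435.  341.1  90. ]
dock [[476.4 401.   20. ]
 [473.5 277.1  20. ]
 [393.2 279.   20. ]
 [394.8 401.1  20. ]] [434.5 339.6  20. ]
blue [578.4 171.4 154.4] [578.3 171.4 155. ]
clear [479.1 175.1 158.5] [479.2 175.4 155. ]
prim [386.2 150.2 160.6] [385.9 150.7 155. ]
spanL [266.7 416.8   0.3]
spanR [265.5 252.5  -0.5]
tape [611.1 315.3   4. ]
tin [659.9 155.8  88.6]
mug [763.7 286.4  11. ]
```

```bash
cat >> h.py <<'E'
from scipy.spatial.transform import Rotation as Ro
def go(xyz,ang=None):
    from rig import telemetry
    s=telemetry.sense(); R=Ro.from_rotvec(s["eef_rot"]).as_matrix()
    d=R.T@(np.array(xyz)-s["eef_pos"])/50
    a=np.degrees(np.arctan2(R[1,1],R[0,1])); y=0
    if ang is not None: y=-((ang-a+90)%180-90)/5   # +yaw = clockwise from above
    print("TCP",s["eef_pos"].round(1),"yang %.1f"%a,"tilt",R[:,2].round(3),"F",s["contact_force"].round(1),"gap %.1f"%s["finger_gap"],"t %.2f"%s["clock"], "q",s["qpos"].round(2))
    print("tx %.3f ty %.3f tz %.3f yaw %.3f"%(*d,y))
E
python3 - <<'E'
from h import *
np.set_printoptions(precision=1,suppress=True)
T=load("top0");S=load("scene0")
t1=lambda x,y:(300+(x+.5)/4-.5,210+(y+.5)/4-.5)
Q=np.array([atz(T,*t1(*c),12) for c in [(72,30),(620,100),(583,415),(30,347)]]);print(Q)
l=(Q[0]+Q[3]-Q[1]-Q[2])/2;print(np.linalg.norm(l),np.degrees(np.arctan2(l[1],l[0])))
u=l/np.linalg.norm(l); o=Q.mean(0)-40*u; print("jig o",o,"pivot",o-85*u,"end",o-(85+62)*u)
go([420,350,250],0)
E
```

```text
[[ 623.1   20.7   12. ]
 [ 580.  -304.9   12. ]
 [ 393.6 -279.5   12. ]
 [ 435.3   46.4   12. ]]
328.5473860352681 82.58775465912954
jig o [ 502.8 -169.    12. ] pivot [ 491.9 -253.3   12. ] end [ 483.9 -314.8   12. ]
TCP [206.6 562.9 247.5] yang 69.8 tilt [-0. -0. -1.] F [ 0.3  0.9 -1.2] gap 85.3 t 0.15 q [ 1.1  0.1  1.5 -0.   1.5 -0.1]
tx -5.475 ty -2.527 tz -0.047 yaw 13.969
```

```bash
python3 -m crank '[{"tx":-1,"ty":-0.46,"yaw":1.7},{"tx":-1.9,"ty":-0.9,"yaw":3.4},{"tx":-2.8,"ty":-1.3,"yaw":5.1},{"tx":-3.7,"ty":-1.7,"yaw":6.8},{"tx":-4.6,"ty":-2.1,"yaw":8.5}]' 0 40; python3 -c "
from h import *
go([480,0,250],0)"
```

```text
TCP [206.6 562.9 247.5] yang 69.8 tilt [-0.001 -0.001 -1.   ] F [ 0.3  0.9 -1.2] gap 85.3 t 0.15 q [ 1.13  0.13  1.49 -0.    1.52 -0.09]
tx -9.013 ty -8.685 tz -0.039 yaw 13.969$[0]: bad value
```

```bash
python3 -m crank '[{"tx":-1,"ty":-0.46,"tz":0,"yaw":1.7},{"tx":-1.9,"ty":-0.9,"tz":0,"yaw":3.4},{"tx":-2.8,"ty":-1.3,"tz":0,"yaw":5.1},{"tx":-3.7,"ty":-1.7,"tz":0,"yaw":6.8},{"tx":-4.6,"ty":-2.1,"tz":0,"yaw":8.5}]' 0 40; python3 -c "
from h import *
go([480,0,250],0)"
```

```text
clock: 0.65
eef_pos: [385.0, 385.5, 247.4]
eef_rot: [1.641, 2.679, -0.003]
contact_force: [0.0, 1.5, 0.6]
finger_gap: 12.3
TCP [385.  385.5 247.4] yang 27.0 tilt [-0.001 -0.001 -1.   ] F [0.  1.5 0.6] gap 12.3 t 0.65 q [ 0.69 -0.02  1.64 -0.    1.52  0.22]
tx -7.732 ty -1.810 tz -0.043 yaw 5.404
```

```bash
python3 -m crank '[{"tx":-1,"ty":-0.2,"tz":0,"yaw":1.5},{"tx":-2,"ty":-0.4,"tz":0,"yaw":3},{"tx":-3,"ty":-0.65,"tz":0,"yaw":4.5},{"tx":-4,"ty":-0.9,"tz":0,"yaw":5.4},{"tx":-5,"ty":-1.15,"tz":0,"yaw":5.4}]'; python3 -c "
from h import *
go([487.5,-280.4,215],-7)"
```

```text
clock: 1.15
eef_pos: [445.4, 143.0, 247.5]
eef_rot: [2.224, 2.218, -0.002]
contact_force: [1.0, -0.1, -0.8]
finger_gap: -0.0
TCP [445.4 143.  247.5] yang -0.1 tilt [-0.001 -0.001 -1.   ] F [ 1.  -0.1 -0.8] gap -0.0 t 1.15 q [ 0.2  -0.23  1.84 -0.    1.54  0.2 ]
tx -8.464 ty 0.864 tz 0.662 yaw 1.372
```

```bash
python3 -m crank '[{"tx":-1,"ty":0.1,"tz":0,"yaw":0},{"tx":-2,"ty":0.2,"tz":0,"yaw":0},{"tx":-3,"ty":0.3,"tz":0,"yaw":0.4},{"tx":-4,"ty":0.4,"tz":0,"yaw":0.9},{"tx":-5,"ty":0.5,"tz":0,"yaw":1.4}]'
python3 -m crank '[{"tx":-0.9,"ty":0,"tz":0,"yaw":0},{"tx":-1.8,"ty":0,"tz":0,"yaw":0},{"tx":-2.6,"ty":0,"tz":0,"yaw":0},{"tx":-3.2,"ty":0,"tz":0.1,"yaw":0},{"tx":-3.4,"ty":0,"tz":0.1,"yaw":0}]'
python3 - <<'E'
from h import *
go([487.5,-280.4,190],-7.5)
from rig import *
for n in ["scene","wrist"]:
    i=camera_info(n);p,d=camera(n); cv2.imwrite(f"pics/{n}1.png",p[:,:,::-1]); np.savez(f"{n}1.npz",p=p,d=d,**i)
crop("scene1",130,120,200,150,4,"c5")
E
```

```text
clock: 1.65
eef_pos: [469.1, -106.0, 247.9]
eef_rot: [2.357, 2.076, -0.002]
contact_force: [1.2, 0.3, 0.6]
finger_gap: 0.1
clock: 2.15
eef_pos: [446.4, -277.1, 242.0]
eef_rot: [-2.36, -2.073, 0.003]
contact_force: [0.3, 1.3, -0.0]
finger_gap: -0.0
TCP [ 446.4 -277.1  242. ] yang -7.4 tilt [-0.002 -0.001 -1.   ] F [ 0.3  1.3 -0. ] gap -0.0 t 2.15 q [-0.65 -0.07  1.7  -0.    1.51 -0.52]
tx 0.042 ty 0.825 tz 1.039 yaw 0.016
```

View pics/c5.png

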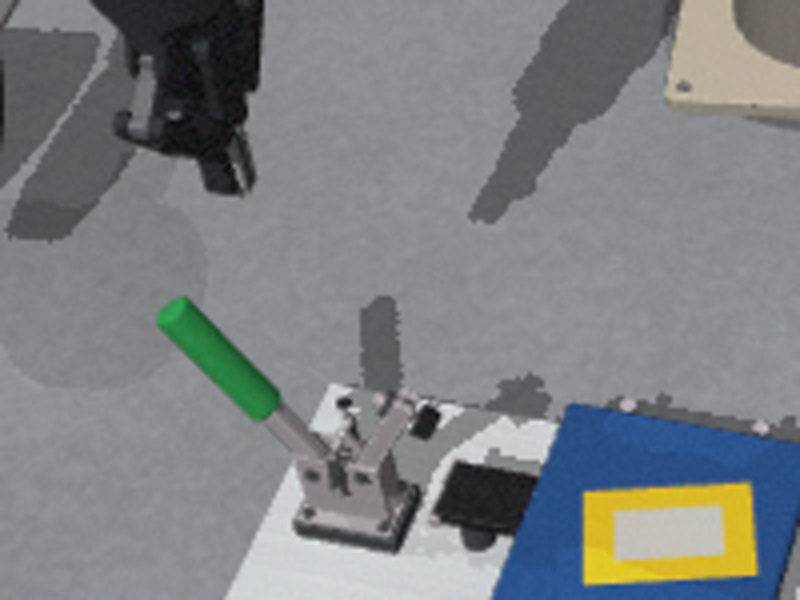

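View pics/wrist1.png

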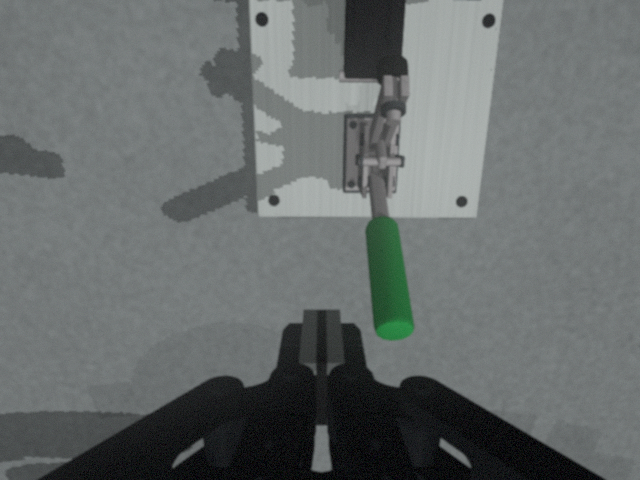

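The scene crop shows the fingers beside the handle. The wrist view shows the handle running from (378,200) to its end at (395,330), with the plate edge at row 216. I'll check the position of the handle end from this view.

Run:
```python
from h import *
np.set_printoptions(precision=1,suppress=True)
W=load("wrist1");S=load("scene0");T=load("top0")
s3=lambda x,y:(160+(x+.5)/4-.5,180+(y+.5)/4-.5)
print(tri([(W,395,330),(S,*s3(53,72))]), tri([(W,395,330),(T,300+709/4,210+257/4)]),pt(W,395,329))
print(pt(W,383,225),pt(W,377,158), pt(W,385,160), atz(W,260,216,12),atz(W,476,217,12))
go([487.5,-280.4,185],-7.5)
```

```text
(array([ 480.9, -314. ,  166.2]), np.float64(1.506839683110944)) (array([ 481.2, -315. ,  166.4]), np.float64(0.5337155439396928)) [ 480.3 -311.9  170.9]
[ 485.2 -271.6  113.4] [ 488.2 -233.8   85.6] [ 492.6 -235.    91. ] [ 391.6 -279.9   12. ] [ 576.9 -304.9   12. ]
TCP [ 447.1 -275.4  242.6] yang -7.4 tilt [-0. -0. -1.] F [0.2 0.8 0.8] gap 0.1 t 2.25 q [-0.7 -0.1  1.7 -0.   1.5 -0.5]
tx 0.006 ty 0.815 tz 1.151 yaw 0.025
```

```bash
python3 -m crank '[{"tx":-0.02,"ty":0.77,"tz":0.3,"yaw":0},{"tx":-0.02,"ty":0.77,"tz":0.8,"yaw":0},{"tx":-0.02,"ty":0.77,"tz":1.1,"yaw":0},{"tx":-0.02,"ty":0.77,"tz":1.1,"yaw":0}]'
python3 - <<'E'
from h import *
import numpy as np
u=np.array([.1305,.9914]);p=np.array([489.5,-252.8])
for d,z in [(29,152.2),(50.8,139.4),(65,125.5),(77,109),(85,90.6),(88,76),(91,66),(91,62)]:
    print(d,z);go([*(p-d*u),z+17],-7.5)
E
```

```text
clock: 2.65
eef_pos: [483.7, -279.0, 184.6]
eef_rot: [-2.354, -2.072, 0.004]
contact_force: [-0.9, -0.2, 0.0]
finger_gap: 0.2
29 152.2
TCP [ 483.7 -279.   184.6] yang -7.3 tilt [-0.006  0.003 -1.   ] F [-0.9 -0.2  0. ] gap 0.2 t 2.65 q [-0.61  0.06  1.68 -0.    1.41 -0.49]
tx -0.046 ty 0.047 tz 0.307 yaw 0.043
50.8 139.4
TCP [ 483.7 -279.   184.6] yang -7.3 tilt [-0.006  0.003 -1.   ] F [-0.9 -0.2  0. ] gap 0.2 t 2.65 q [-0.61  0.06  1.68 -0.    1.41 -0.49]
tx -0.482 ty 0.047 tz 0.562 yaw 0.043
65 125.5
TCP [ 483.7 -279.   184.6] yang -7.3 tilt [-0.006  0.003 -1.   ] F [-0.9 -0.2  0. ] gap 0.2 t 2.65 q [-0.61  0.06  1.68 -0.    1.41 -0.49]
tx -0.767 ty 0.048 tz 0.840 yaw 0.043
77 109
TCP [ 483.7 -279.   184.6] yang -7.3 tilt [-0.006  0.003 -1.   ] F [-0.9 -0.2  0. ] gap 0.2 t 2.65 q [-0.61  0.06  1.68 -0.    1.41 -0.49]
tx -1.007 ty 0.049 tz 1.169 yaw 0.043
85 90.6
TCP [ 483.7 -279.   184.6] yang -7.3 tilt [-0.006  0.003 -1.   ] F [-0.9 -0.2  0. ] gap 0.2 t 2.65 q [-0.61  0.06  1.68 -0.    1.41 -0.49]
tx -1.168 ty 0.051 tz 1.537 yaw 0.043
88 76
TCP [ 483.7 -279.   184.6] yang -7.3 tilt [-0.006  0.003 -1.   ] F [-0.9 -0.2  0. ] gap 0.2 t 2.65 q [-0.61  0.06  1.68 -0.    1.41 -0.49]
tx -1.229 ty 0.052 tz 1.829 yaw 0.043
91 66
TCP [ 483.7 -279.   184.6] yang -7.3 tilt [-0.006  0.003 -1.   ] F [-0.9 -0.2  0. ] gap 0.2 t 2.65 q [-0.61  0.06  1.68 -0.    1.41 -0.49]
tx -1.289 ty 0.053 tz 2.029 yaw 0.043
91 62
TCP [ 483.7 -279.   184.6] yang -7.3 tilt [-0.006  0.003 -1.   ] F [-0.9 -0.2  0. ] gap 0.2 t 2.65 q [-0.61  0.06  1.68 -0.    1.41 -0.49]
tx -1.289 ty 0.054 tz 2.109 yaw 0.043
```

```bash
python3 -m crank '[{"tx":-0.05,"ty":0.05,"tz":0.15,"yaw":0},{"tx":-0.05,"ty":0.05,"tz":0.31,"yaw":0},{"tx":-0.26,"ty":0.05,"tz":0.44,"yaw":0},{"tx":-0.48,"ty":0.05,"tz":0.57,"yaw":0},{"tx":-0.63,"ty":0.05,"tz":0.71,"yaw":0}]'
python3 - <<'E'
from h import *
import numpy as np
u=np.array([.1305,.9914]);p=np.array([489.5,-252.8])
for d,z in [(65,125.5),(77,109),(85,90.6),(88,76),(91,66),(91,60)]:
    print(d,z);go([*(p-d*u),z+17],-7.5)
E
```

```text
clock: 3.15
eef_pos: [482.4, -311.1, 149.4]
eef_rot: [-2.354, -2.072, 0.002]
contact_force: [0.4, 4.7, 4.9]
finger_gap: 0.1
65 125.5
TCP [ 482.4 -311.1  149.4] yang -7.3 tilt [-0.004  0.003 -1.   ] F [0.4 4.7 4.9] gap 0.1 t 3.15 q [-0.66  0.13  1.67 -0.    1.35 -0.53]
tx -0.127 ty -0.010 tz 0.138 yaw 0.042
77 109
TCP [ 482.4 -311.1  149.4] yang -7.3 tilt [-0.004  0.003 -1.   ] F [0.4 4.7 4.9] gap 0.1 t 3.15 q [-0.66  0.13  1.67 -0.    1.35 -0.53]
tx -0.367 ty -0.010 tz 0.468 yaw 0.042
85 90.6
TCP [ 482.4 -311.1  149.4] yang -7.3 tilt [-0.004  0.003 -1.   ] F [0.4 4.7 4.9] gap 0.1 t 3.15 q [-0.66  0.13  1.67 -0.    1.35 -0.53]
tx -0.528 ty -0.008 tz 0.835 yaw 0.042
88 76
TCP [ 482.4 -311.1  149.4] yang -7.3 tilt [-0.004  0.003 -1.   ] F [0.4 4.7 4.9] gap 0.1 t 3.15 q [-0.66  0.13  1.67 -0.    1.35 -0.53]
tx -0.589 ty -0.007 tz 1.127 yaw 0.042
91 66
TCP [ 482.4 -311.1  149.4] yang -7.3 tilt [-0.004  0.003 -1.   ] F [0.4 4.7 4.9] gap 0.1 t 3.15 q [-0.66  0.13  1.67 -0.    1.35 -0.53]
tx -0.649 ty -0.007 tz 1.327 yaw 0.042
91 60
TCP [ 482.4 -311.1  149.4] yang -7.3 tilt [-0.004  0.003 -1.   ] F [0.4 4.7 4.9] gap 0.1 t 3.15 q [-0.66  0.13  1.67 -0.    1.35 -0.53]
tx -0.650 ty -0.006 tz 1.447 yaw 0.042
```

Contact is about 7 N, which matches the stated spring force. I'll continue along the arc.

```bash
python3 -m crank '[{"tx":-0.25,"ty":0,"tz":0.3,"yaw":0},{"tx":-0.37,"ty":0,"tz":0.47,"yaw":0},{"tx":-0.46,"ty":0,"tz":0.66,"yaw":0},{"tx":-0.53,"ty":0,"tz":0.84,"yaw":0},{"tx":-0.56,"ty":0,"tz":1.0,"yaw":0}]'
python3 - <<'E'
from h import *
import numpy as np
u=np.array([.1305,.9914]);p=np.array([489.5,-252.8])
for d,z in [(88,76),(91,66),(91,60)]:
    print(d,z);go([*(p-d*u),z+17],-7.5)
E
```

```text
clock: 3.65
eef_pos: [478.6, -340.0, 99.2]
eef_rot: [-2.356, -2.073, 0.003]
contact_force: [-0.7, -2.5, 2.7]
finger_gap: -0.1
88 76
TCP [ 478.6 -340.    99.2] yang -7.3 tilt [-0.004  0.001 -1.   ] F [-0.7 -2.5  2.7] gap -0.1 t 3.65 q [-0.7   0.22  1.67 -0.    1.26 -0.58]
tx -0.003 ty -0.011 tz 0.124 yaw 0.034
91 66
TCP [ 478.6 -340.    99.2] yang -7.3 tilt [-0.004  0.001 -1.   ] F [-0.7 -2.5  2.7] gap -0.1 t 3.65 q [-0.7   0.22  1.67 -0.    1.26 -0.58]
tx -0.063 ty -0.010 tz 0.324 yaw 0.034
91 60
TCP [ 478.6 -340.    99.2] yang -7.3 tilt [-0.004  0.001 -1.   ] F [-0.7 -2.5  2.7] gap -0.1 t 3.65 q [-0.7   0.22  1.67 -0.    1.26 -0.58]
tx -0.064 ty -0.010 tz 0.444 yaw 0.034
```

```bash
python3 -m crank '[{"tx":-0.03,"ty":0,"tz":0.12,"yaw":0},{"tx":-0.06,"ty":0,"tz":0.24,"yaw":0},{"tx":-0.06,"ty":0,"tz":0.34,"yaw":0},{"tx":-0.06,"ty":0,"tz":0.42,"yaw":0},{"tx":-0.06,"ty":0,"tz":0.44,"yaw":0}]'
```

```text
clock: 4.15
eef_pos: [478.2, -342.8, 78.9]
eef_rot: [-2.356, -2.073, 0.003]
contact_force: [-8.3, 6.7, 21.0]
finger_gap: -0.3
```

```bash
python3 -m crank '[{"tx":0,"ty":0,"tz":-0.3,"yaw":0},{"tx":0,"ty":0,"tz":-1,"yaw":0},{"tx":0,"ty":0,"tz":-2,"yaw":0},{"tx":0,"ty":0,"tz":-3,"yaw":0},{"tx":0,"ty":0,"tz":-3,"yaw":0}]'
python3 - <<'E'
from h import *
from rig import *
go([450,140,250],0)
for n in ["scene","wrist"]:
    i=camera_info(n);p,d=camera(n); cv2.imwrite(f"pics/{n}2.png",p[:,:,::-1]); np.savez(f"{n}2.npz",p=p,d=d,**i)
crop("scene2",150,150,200,150,4,"c6")
E
```

```text
clock: 4.65
eef_pos: [482.2, -345.5, 238.4]
eef_rot: [2.351, 2.069, 0.0]
contact_force: [0.4, -0.5, 0.0]
finger_gap: 0.3
TCP [ 482.2 -345.5  238.4] yang -7.3 tilt [ 0.007 -0.008 -1.   ] F [ 0.4 -0.5  0. ] gap 0.3 t 4.65 q [-0.71  0.11  1.53 -0.    1.49 -0.58]
tx 9.549 ty -1.868 tz -0.310 yaw -1.457
```

View pics/c6.png

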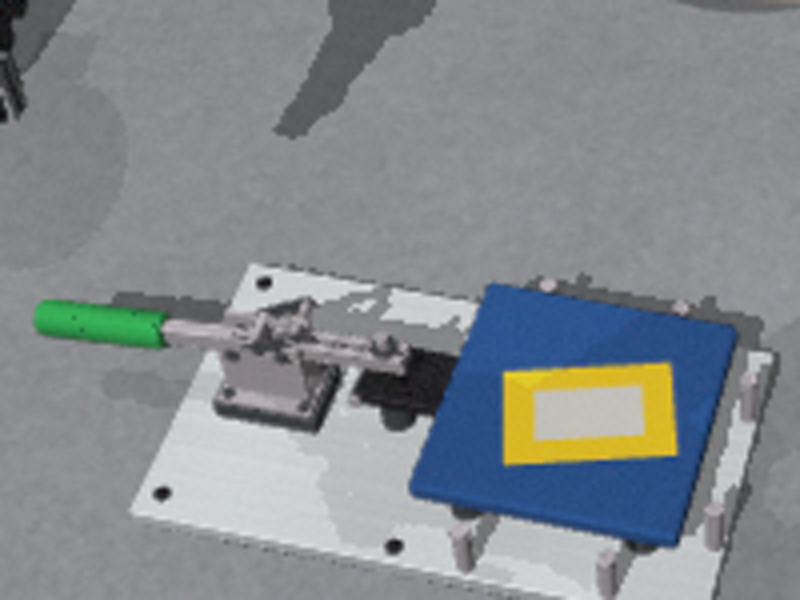

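View pics/wrist2.png

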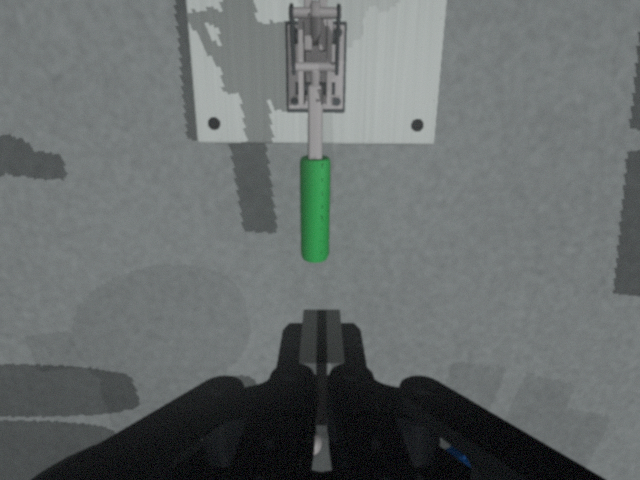

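Clamp shut: in the scene crop the handle lies level at (100,322) and the foot rests on the tab. The tape corners at (503,373) and (677,455) haven't moved. Next is the lamp.

```bash
python3 -m crank '[{"tx":1,"ty":-0.1,"tz":-0.1,"yaw":0},{"tx":2,"ty":-0.2,"tz":-0.2,"yaw":0},{"tx":3,"ty":-0.3,"tz":-0.3,"yaw":0},{"tx":4,"ty":-0.5,"tz":-0.3,"yaw":0},{"tx":5,"ty":-0.7,"tz":-0.3,"yaw":0}]' 60
python3 -m crank '[{"tx":1,"ty":-0.2,"tz":0,"yaw":-0.5},{"tx":2,"ty":-0.4,"tz":0,"yaw":-1},{"tx":3,"ty":-0.6,"tz":0,"yaw":-1.4},{"tx":4,"ty":-0.8,"tz":0,"yaw":-1.4},{"tx":5,"ty":-1,"tz":0,"yaw":-1.4}]'
python3 -c "
from h import *
go([434,330,250],0)"
```

```text
clock: 5.25
eef_pos: [475.8, -92.1, 243.5]
eef_rot: [-2.357, -2.074, 0.005]
contact_force: [1.2, 0.3, 0.4]
finger_gap: 60.0
clock: 5.75
eef_pos: [456.8, 156.8, 241.3]
eef_rot: [-2.224, -2.213, 0.008]
contact_force: [1.1, -0.3, -0.4]
finger_gap: 59.8
TCP [456.8 156.8 241.3] yang -0.3 tilt [-0.007 -0.001 -1.   ] F [ 1.1 -0.3 -0.4] gap 59.8 t 5.75 q [ 0.22 -0.18  1.81  0.    1.52  0.23]
tx 3.462 ty -0.475 tz -0.172 yaw -0.059
```

```bash
python3 -m crank '[{"tx":0.9,"ty":-0.3,"tz":-0.15,"yaw":0},{"tx":1.6,"ty":-0.47,"tz":-0.17,"yaw":-0.05},{"tx":1.6,"ty":-0.47,"tz":-0.17,"yaw":-0.05}]'
python3 - <<'E'
from h import *
from rig import *
go([434,339,250],0)
n="wrist"
i=camera_info(n);p,d=camera(n); cv2.imwrite(f"pics/{n}3.png",p[:,:,::-1]); np.savez(f"{n}3.npz",p=p,d=d,**i)
E
```

```text
clock: 6.05
eef_pos: [431.4, 240.5, 247.8]
eef_rot: [-2.212, -2.221, 0.012]
contact_force: [0.3, -0.1, -0.6]
finger_gap: 59.8
TCP [431.4 240.5 247.8] yang 0.3 tilt [-0.01  -0.001 -1.   ] F [ 0.3 -0.1 -0.6] gap 59.8 t 6.05 q [ 0.4  -0.15  1.77  0.    1.53  0.4 ]
tx 1.969 ty 0.061 tz -0.045 yaw 0.050
```

View pics/wrist3.png

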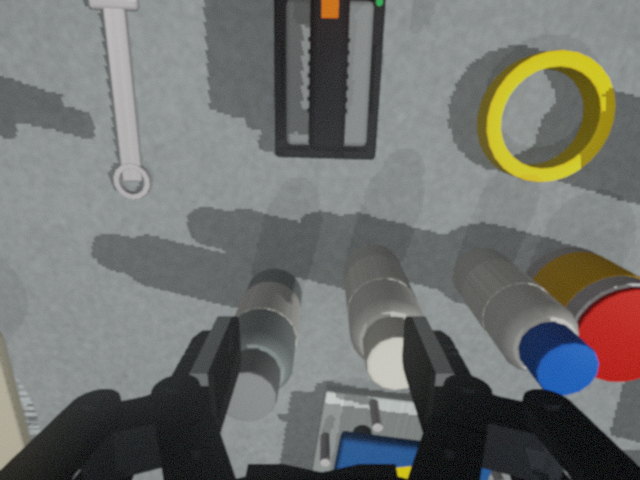

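The wrist view shows the lamp bar between columns 310 and 347, with its near end at row 147. The spanner and tape roll are well to the sides.

Run:
```python
from h import *
np.set_printoptions(precision=1,suppress=True)
W=load("wrist3");T=load("top0")
for c in [(311,22),(350,22),(309,147),(344,147)]: print(atz(W,*c,90))
for c in [(276,157),(376,158)]: print("dock",atz(W,*c,22))
print(pt(W,328,80))
t2=lambda x,y:(140+(x+.5)/5-.5,215+(y+.5)/5-.5)
print(tri([(W,309,147),(T,*t2(290,443))]),tri([(W,344,147),(T,*t2(290,392))]))
go([434,339,200],0)
```

```text
[422.4 369.3  90. ]
[445.8 369.4  90. ]
[420.8 295.9  90. ]
[443.8 296.   90. ]
dock [391.1 281.5  22. ]
dock [472.9 281.1  22. ]
[432.9 336.8  91. ]
(array([420.8, 293.8,  67.9]), np.float64(1.2185163072150234)) (array([444.7, 294. ,  67.5]), np.float64(0.008019186459148326))
TCP [432.  238.5 247.7] yang 0.2 tilt [-0. -0. -1.] F [-1.3 -0.1  0.4] gap 59.8 t 6.10 q [ 0.4 -0.1  1.8  0.   1.5  0.4]
tx 2.011 ty 0.056 tz 0.950 yaw 0.039
```

```bash
python3 -m crank '[{"tx":0.9,"ty":0.02,"tz":0,"yaw":0.2},{"tx":1.7,"ty":0.03,"tz":0.3,"yaw":0.2},{"tx":2.03,"ty":0.03,"tz":0.9,"yaw":0.25},{"tx":2.03,"ty":0.03,"tz":1.6,"yaw":0.25},{"tx":2.03,"ty":0.03,"tz":1.8,"yaw":0.25}]'
python3 -c "
from h import *
go([433.3,340,75],-1.2)"
```

```text
clock: 6.6
eef_pos: [429.7, 337.3, 151.5]
eef_rot: [-2.237, -2.196, 0.028]
contact_force: [-0.8, 0.2, -0.9]
finger_gap: 59.7
TCP [429.7 337.3 151.5] yang -1.1 tilt [-0.018 -0.007 -1.   ] F [-0.8  0.2 -0.9] gap 59.7 t 6.60 q [0.57 0.07 1.73 0.   1.36 0.59]
tx 0.067 ty 0.099 tz 1.528 yaw 0.027
```

```bash
python3 -m crank '[{"tx":0.07,"ty":0.09,"tz":0,"yaw":0},{"tx":0.07,"ty":0.09,"tz":0,"yaw":0}]'
python3 -c "
from h import *
go([433.3,340,75],-1.2)"
```

```text
clock: 6.8
eef_pos: [434.8, 339.8, 151.2]
eef_rot: [-2.238, -2.194, 0.03]
contact_force: [-0.2, 0.5, -0.3]
finger_gap: 59.9
TCP [434.8 339.8 151.2] yang -1.1 tilt [-0.019 -0.008 -1.   ] F [-0.2  0.5 -0.3] gap 59.9 t 6.80 q [0.57 0.09 1.72 0.   1.36 0.59]
tx 0.016 ty -0.002 tz 1.525 yaw 0.011
```

```bash
python3 -m crank '[{"tx":0,"ty":0,"tz":0.6,"yaw":0},{"tx":0,"ty":0,"tz":1.1,"yaw":0},{"tx":0.01,"ty":-0.02,"tz":1.4,"yaw":0},{"tx":0.01,"ty":-0.02,"tz":1.52,"yaw":0},{"tx":0.01,"ty":-0.02,"tz":1.52,"yaw":0}]'
python3 -c "
from h import *
from rig import *
go([433.3,340,75],-1.2)
p,d=camera('scene'); cv2.imwrite('pics/scene4.png',p[:,:,::-1]); crop('scene4',390,140,160,140,5,'c7')"
```

```text
clock: 7.3
eef_pos: [432.6, 339.6, 75.6]
eef_rot: [-2.239, -2.194, 0.03]
contact_force: [0.1, 0.8, -0.4]
finger_gap: 59.9
TCP [432.6 339.6  75.6] yang -1.2 tilt [-0.019 -0.008 -1.   ] F [ 0.1  0.8 -0.4] gap 59.9 t 7.30 q [0.57 0.17 1.78 0.   1.22 0.59]
tx 0.008 ty 0.013 tz 0.012 yaw 0.008
```

View pics/c7.png

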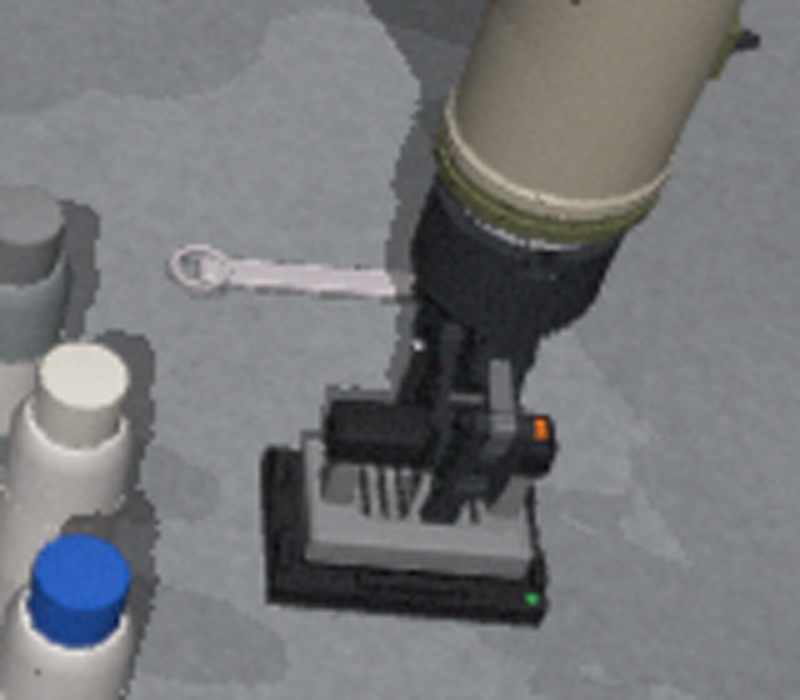

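```bash
python3 -m crank '[{"tx":0,"ty":0.01,"tz":0,"yaw":0},{"tx":0,"ty":0.01,"tz":0,"yaw":0},{"tx":0,"ty":0.01,"tz":0,"yaw":0},{"tx":0,"ty":0.01,"tz":0,"yaw":0},{"tx":0,"ty":0.01,"tz":0,"yaw":0}]' 10 70
python3 -m crank '[{"tx":0,"ty":0,"tz":-0.1,"yaw":0},{"tx":0,"ty":0,"tz":-0.3,"yaw":0},{"tx":0,"ty":0,"tz":-0.8,"yaw":0},{"tx":0,"ty":0,"tz":-1.4,"yaw":0},{"tx":0,"ty":0,"tz":-2,"yaw":0}]'
python3 -c "
from h import *
go([434,339,290],0)"
```

```text
clock: 7.85
eef_pos: [434.3, 340.6, 77.9]
eef_rot: [-2.239, -2.195, 0.025]
contact_force: [-1.0, -0.0, 6.0]
finger_gap: 22.8
clock: 8.35
eef_pos: [435.4, 340.9, 179.0]
eef_rot: [-2.239, -2.194, 0.027]
contact_force: [1.4, 0.0, -2.6]
finger_gap: 23.1
TCP [435.4 340.9 179. ] yang -1.1 tilt [-0.017 -0.007 -1.   ] F [ 1.4  0.  -2.6] gap 23.1 t 8.35 q [0.57 0.06 1.69 0.   1.41 0.59]
tx -0.056 ty -0.065 tz -2.220 yaw -0.229
```

```bash
python3 -m crank '[{"tx":0,"ty":0,"tz":-0.9,"yaw":0},{"tx":0,"ty":0,"tz":-1.8,"yaw":0},{"tx":0,"ty":0,"tz":-2,"yaw":0},{"tx":0,"ty":0,"tz":-2,"yaw":0}]'
python3 - <<'E'
from h import *
from rig import *
go([520,-50,275],8)
for n in ["scene","wrist","top"]:
    i=camera_info(n);p,d=camera(n); cv2.imwrite(f"pics/{n}5.png",p[:,:,::-1]); np.savez(f"{n}5.npz",p=p,d=d,**i)
crop("scene5",370,80,160,140,5,"c8")
E
```

```text
clock: 8.75
eef_pos: [438.1, 342.3, 281.9]
eef_rot: [-2.239, -2.195, 0.019]
contact_force: [-0.2, -0.4, -4.9]
finger_gap: 22.9
TCP [438.1 342.3 281.9] yang -1.1 tilt [-0.012 -0.004 -1.   ] F [-0.2 -0.4 -4.9] gap 22.9 t 8.75 q [0.57 0.01 1.55 0.   1.59 0.59]
tx -7.811 ty 1.794 tz 0.151 yaw -1.828
```

View pics/c8.png

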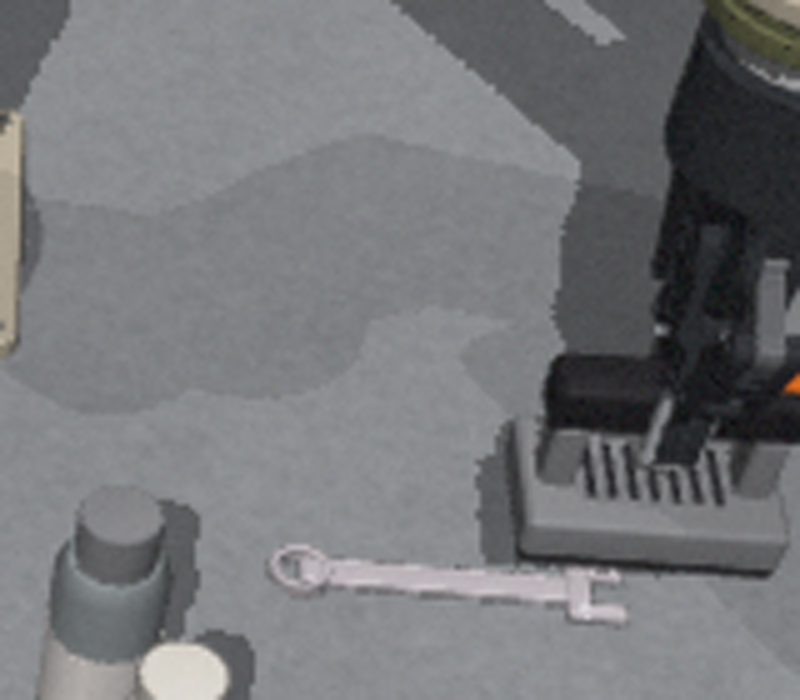

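View pics/wrist5.png

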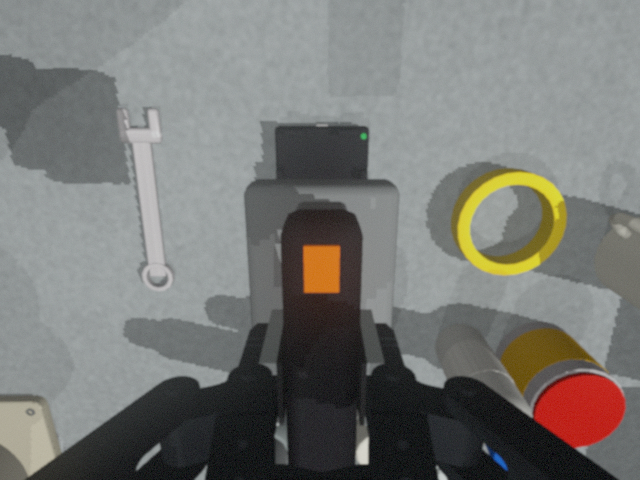

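The lamp is in the air and looks level. In the wrist view the head's far edge is near row 181 and its sides are at columns 246 and 398. I'll measure where it sits relative to the TCP.

Run:
```python
from h import *
np.set_printoptions(precision=1,suppress=True)
W=load("wrist5");S=load("scene5")
crop("wrist5",230,160,190,140,4,"c9")
s8=lambda x,y:(370+(x+.5)/5-.5,80+(y+.5)/5-.5)
for c in [(260,215),(385,215),(260,300),(385,300),(265,190),(380,190)]: print("head",c,pt(W,*c))
for c in [(322,225),(322,300),(295,225),(348,225),(300,330),(345,330)]: print("bar",c,pt(W,*c))
for c in [(530,515),(770,530),(600,375),(560,500),(530,440),(780,545),(530,530)]: print("S",c,pt(S,*s8(*c)))
```

```text
head (260, 215) [412.6 382.2 242.4]
head (385, 215) [462.1 381.1 241.2]
head (260, 300) [410.3 345.5 243.2]
head (385, 300) [463.1 344.  241.4]
head (265, 190) [415.  392.  241.4]
head (380, 190) [460.1 390.7 239. ]
bar (322, 225) [438.  391.2 289.6]
bar (322, 300) [437.6 369.4 292.7]
bar (295, 225) [430.4 391.2 289.4]
bar (348, 225) [445.3 391.2 290.2]
bar (300, 330) [430.8 359.4 292.5]
bar (345, 330) [444.3 358.9 291.9]
S (530, 515) [463.1 296.3 242.4]
S (770, 530) [464.6 385.9 243.2]
S (600, 375) [442.8 311.  296.2]
S (560, 500) [455.6 308.1 244. ]
S (530, 440) [423.5 300.  244.9]
S (780, 545) [471.3 388.8 242.1]
S (530, 530) [470.6 295.6 241.7]
```

View pics/c9.png

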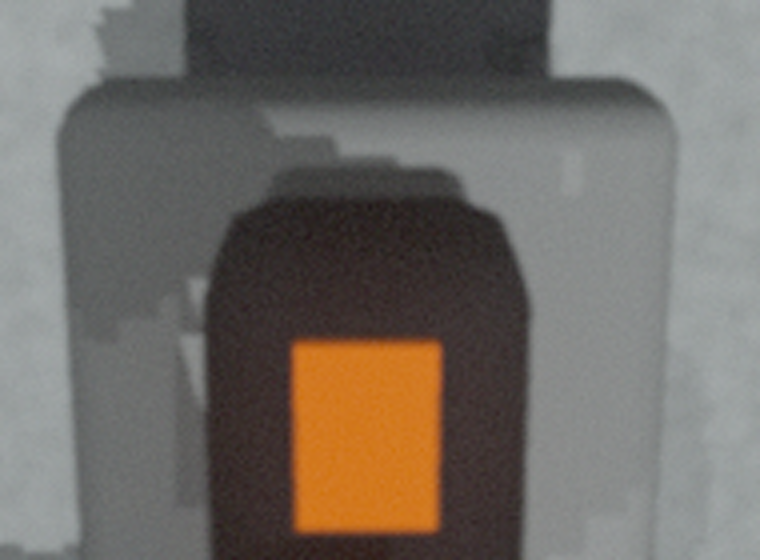

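```bash
python3 -m crank '[{"tx":-0.5,"ty":0.1,"tz":0,"yaw":0},{"tx":-1.3,"ty":0.3,"tz":0,"yaw":0},{"tx":-2.2,"ty":0.5,"tz":0,"yaw":0},{"tx":-3.1,"ty":0.7,"tz":0,"yaw":0},{"tx":-4,"ty":0.9,"tz":0,"yaw":-0.5}]'
python3 -m crank '[{"tx":-0.9,"ty":0.2,"tz":0,"yaw":-0.4},{"tx":-1.8,"ty":0.4,"tz":0,"yaw":-0.8},{"tx":-2.6,"ty":0.6,"tz":0,"yaw":-1.2},{"tx":-3.2,"ty":0.7,"tz":0,"yaw":-1.6},{"tx":-3.2,"ty":0.7,"tz":0,"yaw":-1.6}]'
python3 -c "
from h import *
go([520,-51.6,250],9.2)"
```

```text
clock: 9.4
eef_pos: [475.8, 138.3, 274.3]
eef_rot: [-2.186, -2.241, 0.039]
contact_force: [1.0, 0.2, -3.9]
finger_gap: 23.0
clock: 9.9
eef_pos: [513.9, -24.4, 272.0]
eef_rot: [-2.026, -2.381, 0.043]
contact_force: [0.1, -0.4, -4.5]
finger_gap: 23.1
TCP [513.9 -24.4 272. ] yang 9.2 tilt [-0.03  -0.011 -1.   ] F [ 0.1 -0.4 -4.5] gap 23.1 t 9.90 q [-0.14 -0.08  1.66 -0.01  1.59 -0.3 ]
tx -0.554 ty 0.047 tz 0.441 yaw 0.003
```

```bash
python3 -m crank '[{"tx":-0.3,"ty":0.05,"tz":0.2,"yaw":0},{"tx":-0.53,"ty":0.07,"tz":0.8,"yaw":0},{"tx":-0.53,"ty":0.1,"tz":1.5,"yaw":0},{"tx":-0.53,"ty":0.1,"tz":1.9,"yaw":0},{"tx":-0.53,"ty":0.1,"tz":1.9,"yaw":0}]'
python3 -c "
from h import *
go([520,-51.6,132],9.2)"
```

```text
clock: 10.4
eef_pos: [516.1, -49.6, 170.7]
eef_rot: [-2.019, -2.373, 0.051]
contact_force: [0.1, 0.2, -3.5]
finger_gap: 23.1
TCP [516.1 -49.6 170.7] yang 9.2 tilt [-0.041 -0.009 -0.999] F [ 0.1  0.2 -3.5] gap 23.1 t 10.40 q [-0.18 -0.    1.77 -0.02  1.41 -0.34]
tx -0.051 ty 0.103 tz 0.771 yaw 0.004
```

```bash
python3 -m crank '[{"tx":0,"ty":0.08,"tz":0.1,"yaw":0},{"tx":0,"ty":0.08,"tz":0.2,"yaw":0},{"tx":0,"ty":0.08,"tz":0.2,"yaw":0}]'
python3 - <<'E'
from h import *
from rig import *
go([520,-51.6,132],9.2)
for n in ["scene","top","wrist"]:
    i=camera_info(n);p,d=camera(n); cv2.imwrite(f"pics/{n}6.png",p[:,:,::-1]); np.savez(f"{n}6.npz",p=p,d=d,**i)
go([520,-51.6,132],9.2)
crop("scene6",220,150,150,130,5,"c10"); crop("top6",290,190,140,120,5,"c11")
E
```

```text
clock: 10.7
eef_pos: [519.6, -48.7, 160.3]
eef_rot: [-2.018, -2.373, 0.052]
contact_force: [0.7, -0.1, -3.8]
finger_gap: 23.0
TCP [519.6 -48.7 160.3] yang 9.2 tilt [-0.041 -0.009 -0.999] F [ 0.7 -0.1 -3.8] gap 23.0 t 10.70 q [-0.18  0.02  1.77 -0.02  1.39 -0.34]
tx -0.057 ty 0.022 tz 0.567 yaw 0.008
TCP [520.2 -49.1 161.5] yang 9.2 tilt [-0.039 -0.009 -0.999] F [-0.5  0.1 -4. ] gap 22.9 t 10.85 q [-0.18  0.02  1.77 -0.02  1.39 -0.34]
tx -0.048 ty 0.011 tz 0.591 yaw 0.004
```

View pics/c10.png

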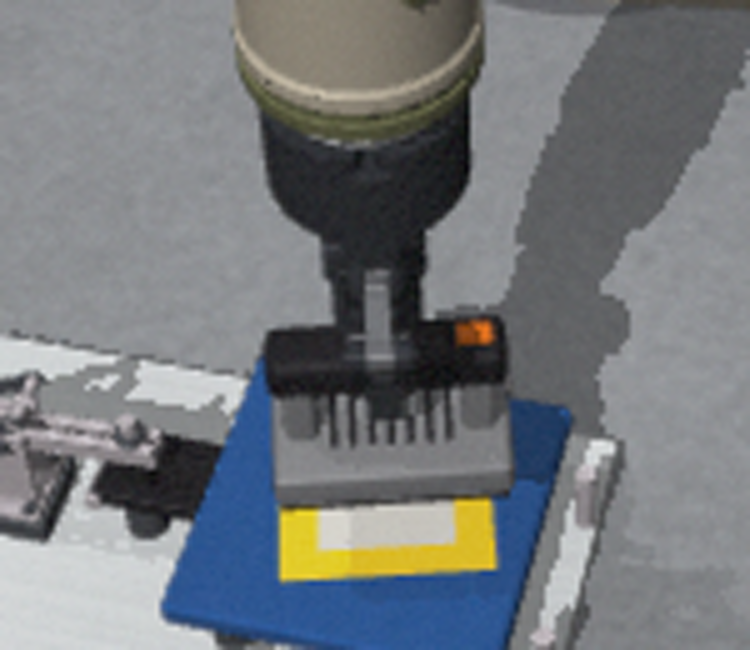

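View pics/c11.png

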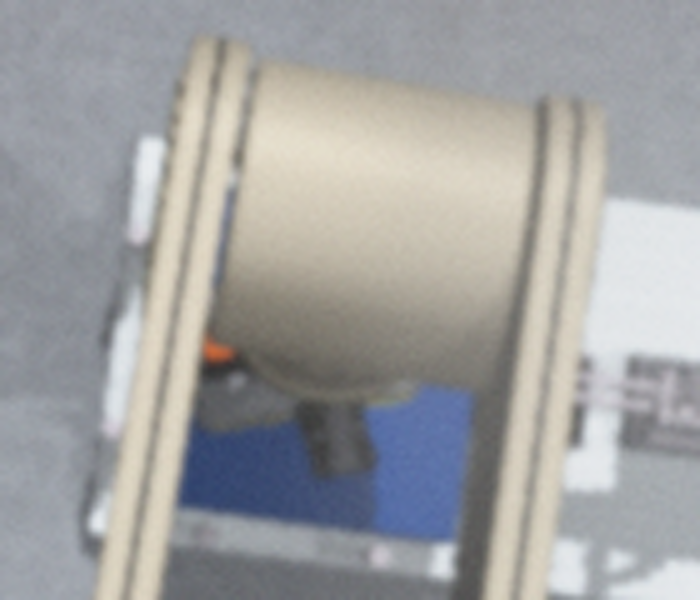

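View pics/wrist6.png

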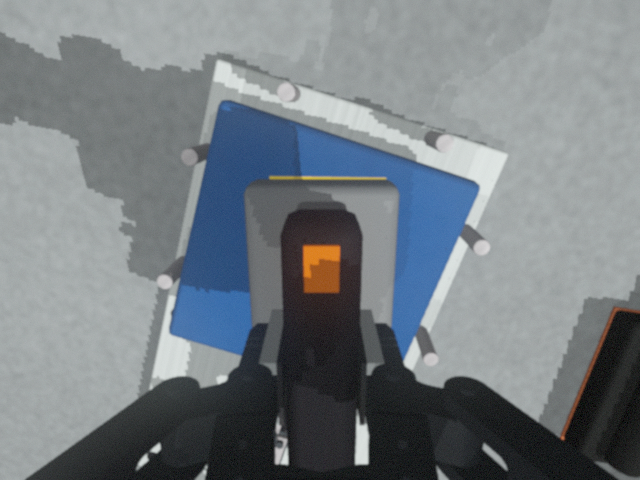

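```bash
cat > lamp.py <<'E'
from h import *
import sys
np.set_printoptions(precision=2,suppress=True)
def cloud(D,x0,x1,y0,y1):
    v,u=np.mgrid[y0:y1,x0:x1]; z=D["d"][y0:y1,x0:x1].astype(float)
    c=np.linalg.inv(D["mtx"])@np.stack([u.ravel(),v.ravel(),np.ones(u.size)])*z.ravel()
    P=(D["R"].T@(c-D["t"][:,None])).T; return P[z.ravel()>0], D["p"][y0:y1,x0:x1].reshape(-1,3)[z.ravel()>0].astype(int)
def plane(P):
    for _ in range(4):
        A=np.c_[P[:,:2],np.ones(len(P))]; k=np.linalg.lstsq(A,P[:,2],rcond=None)[0]; r=P[:,2]-A@k; P=P[abs(r)<max(1.5,1.5*r.std())]
    return k,len(P),r.std()
def run(suf,zhead):
    c=None
    S=load("scene"+suf); P,C=cloud(S,255,345,200,262)
    m=(abs(P[:,2]-zhead)<5)&(C.max(1)-C.min(1)<40)&(C.mean(1)>60)
    k,n,s=plane(P[m]); ctr=[520,-51.6]; print("scene head top plane slope",k[:2],"z@ctr",k[:2]@ctr+k[2],n,s)
    W=load("wrist"+suf); P,C=cloud(W,248,398,185,320)
    m=(abs(P[:,2]-zhead)<6)&(C.max(1)-C.min(1)<40)&(C.mean(1)>60)
    k,n,s=plane(P[m]); print("wrist head top plane slope",k[:2],"z@ctr",k[:2]@ctr+k[2],n,s)
    # all head points in scene (front face + top): extents
    P,C=cloud(S,255,345,200,262)
    m=(P[:,2]>zhead-26)&(P[:,2]<zhead+3)&(C.max(1)-C.min(1)<40); H=P[m]
    a=np.radians(99.2); L=np.array([np.cos(a),np.sin(a)]); N=np.array([np.sin(a),-np.cos(a)])
    l=(H[:,:2]-ctr)@L; w=(H[:,:2]-ctr)@N
    print("scene head long extents",np.percentile(l,[.5,1,99,99.5]),"front",np.percentile(w,[97,99]),"zmin",np.percentile(H[:,2],[.5,2]))
E
python3 - <<'E'
from lamp import *
run("6",124)
S=load("scene6");W=load("wrist6")
s=lambda x,y:(220+(x+.5)/5-.5,150+(y+.5)/5-.5)
for z in (99,):
    for c in [(277,508),(513,495)]: print(atz(S,*s(*c),z),pt(S,*s(c[0]+(4 if c[0]<400 else -4),c[1]-6)))
    a=atz(S,*s(277,508),z);b=atz(S,*s(513,495),z);print(np.degrees(np.arctan2(*(b-a)[[1,0]])),np.linalg.norm(b-a))
Q=[atz(S,*s(281,581),54),atz(S,*s(496,569),54)];print("tape front corners",Q)
print("tape far edge wrist",atz(W,269,178,54),atz(W,386,178,54))
E
```

```text
scene head top plane slope [-0.05  0.  ] z@ctr 122.62001378386223 415 0.8254818936798147
wrist head top plane slope [-0.04 -0.01] z@ctr 124.52208487561126 9572 0.6259714952693224
scene head long extents [-44.26 -44.    54.15  54.6 ] front [30.95 31.46] zmin [ 98.78 101.48]
[552.93 -91.    99.  ] [556.18 -88.12 107.7 ]
[537.73   6.58  99.  ] [540.44   5.19 106.46]
98.85333398600542 98.75937577363285
tape front corners [array([558.38, -92.13,  54.  ]), array([544.13,  -0.41,  54.  ])]
tape far edge wrist [479.83 -11.91  54.  ] [543.39  -1.17  54.  ]
```

Run:
```python
from lamp import *
W=load("wrist6");S=load("scene6")
a=np.radians(99.2); L=np.array([np.cos(a),np.sin(a)]); N=np.array([np.sin(a),-np.cos(a)]);ctr=np.array([520,-51.6])
f=lambda p:(np.dot(p[:2]-ctr,L).round(1),np.dot(p[:2]-ctr,N).round(1))
print("far edge top",f(atz(W,322,181,122)),f(atz(W,322,181,118)))
print("sides",f(atz(W,246,200,123)),f(atz(W,398,200,123)), f(atz(W,249,290,123)),f(atz(W,394,290,123)))
print("tape far",f(atz(W,327.5,178,54)))
P,C=cloud(W,240,405,175,330); m=(P[:,2]>95)&(P[:,2]<128)&(C.max(1)-C.min(1)<40)
H=P[m];l=(H[:,:2]-ctr)@L;w=(H[:,:2]-ctr)@N;print(np.percentile(l,[99,99.8]),np.percentile(w,[.2,1,99,99.8]))
```

```text
far edge top (np.float64(55.9), np.float64(-1.3)) (np.float64(55.2), np.float64(-1.4))
sides (np.float64(48.3), np.float64(-31.5)) (np.float64(48.8), np.float64(28.6)) (np.float64(9.2), np.float64(-32.4)) (np.float64(10.3), np.float64(29.1))
tape far (np.float64(45.8), np.float64(-0.9))
[54.63 54.72] [-32.32 -31.69  28.55  28.99]
```

```bash
python3 -c "
from h import *
go([522.7,-54.2,145],9.2);go([522.7,-54.2,131.4],9.2)"
```

```text
TCP [520.2 -49.1 161.5] yang 9.2 tilt [-0.039 -0.009 -0.999] F [-0.5  0.1 -4. ] gap 22.9 t 10.85 q [-0.18  0.02  1.77 -0.02  1.39 -0.34]
tx -0.109 ty 0.045 tz 0.329 yaw 0.004
TCP [520.2 -49.1 161.5] yang 9.2 tilt [-0.039 -0.009 -0.999] F [-0.5  0.1 -4. ] gap 22.9 t 10.85 q [-0.18  0.02  1.77 -0.02  1.39 -0.34]
tx -0.108 ty 0.056 tz 0.601 yaw 0.004
```

```bash
python3 -m crank '[{"tx":-0.11,"ty":0.05,"tz":0.1,"yaw":0},{"tx":-0.11,"ty":0.055,"tz":0.25,"yaw":0},{"tx":-0.11,"ty":0.055,"tz":0.4,"yaw":0},{"tx":-0.11,"ty":0.055,"tz":0.52,"yaw":0},{"tx":-0.11,"ty":0.055,"tz":0.57,"yaw":0}]'
python3 - <<'E'
from lamp import *
from rig import *
for n in ["scene","wrist"]:
    i=camera_info(n);p,d=camera(n); cv2.imwrite(f"pics/{n}7.png",p[:,:,::-1]); np.savez(f"{n}7.npz",p=p,d=d,**i)
go([522.7,-54.2,131.4],9.2)
crop("scene7",220,150,150,130,5,"c12")
run("7",95)
W=load("wrist7")
a=np.radians(99.2); L=np.array([np.cos(a),np.sin(a)]); N=np.array([np.sin(a),-np.cos(a)]);ctr=np.array([520,-51.6])
P,C=cloud(W,240,405,175,330); m=(P[:,2]>68)&(P[:,2]<99)&(C.max(1)-C.min(1)<40)
H=P[m];l=(H[:,:2]-ctr)@L;w=(H[:,:2]-ctr)@N;print(np.percentile(l,[99,99.8]),np.percentile(w,[.2,1,99,99.8]))
E
```

```text
clock: 11.35
eef_pos: [521.9, -54.1, 131.5]
eef_rot: [-2.019, -2.373, 0.052]
contact_force: [-0.1, -0.1, -3.9]
finger_gap: 22.7
TCP [522.1 -54.2 132.1] yang 9.2 tilt [-0.04 -0.01 -1.  ] F [-0.9 -0.6 -4. ] gap 22.9 t 11.45 q [-0.19  0.05  1.79 -0.02  1.34 -0.35]
tx -0.003 ty 0.012 tz 0.014 yaw 0.005
scene head top plane slope [-0.05 -0.01] z@ctr 94.02900009672994 361 0.8119410998597317
wrist head top plane slope [-0.04 -0.  ] z@ctr 94.7215855548048 9637 0.6306776775528936
scene head long extents [-49.02 -48.84  48.11  48.58] front [32.05 32.75] zmin [72.35 75.24]
[49.29 49.38] [-31.58 -31.02  29.36  29.81]
```

View pics/c12.png

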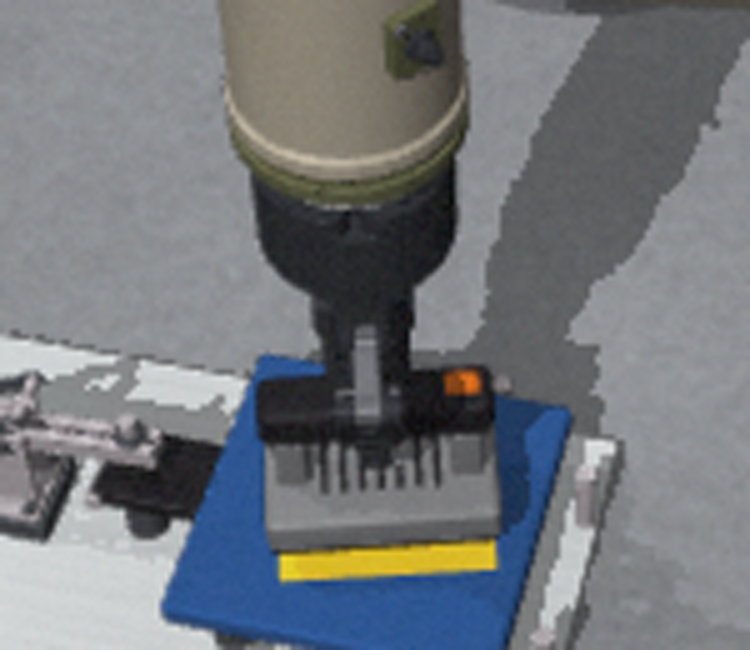

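View pics/wrist7.png

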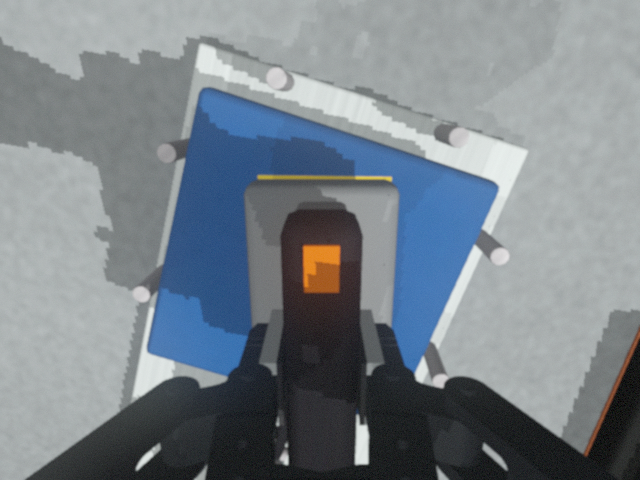

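Both views put the lamp centre within about 2 mm of the patch centre, about 16 mm above it, with a tilt of about 0.045 rad. The clamp is still shut, so I'm handing in.

```bash
python3 -c "
from rig import *
s=telemetry.sense(); print(s['eef_pos'],s['dq'].round(3),s['finger_gap'])
bot.hand_in()"
```

```text
[522.13971949 -54.1600837  132.09844667] [-0.    -0.01  -0.014  0.001  0.007  0.   ] 22.907519551957737
the job is handed in; nothing more can be done
```

I pressed the clamp handle down until it snapped over centre. Then I took the lamp from its dock, carried it over the cans and handed in at about 11.5 s with it held over the patch. The interface gives no verdict.

- **Clamp:** after I lifted the fingers away, the pictures showed the handle level and the foot on the tab. The flap had not moved. It still looked shut in the last picture, but I had no direct reading of the handle angle or the foot's force.
- **Lamp position:** the scene and wrist cameras agree that the underside is about 16 mm above the patch. Its centre is within about 2 mm of the patch centre and its long sides are parallel within about 1 degree.
- **Lamp tilt:** it is not perfectly level. I measured 0.04 to 0.05 rad, against the 0.1 limit, because the tool picked up tilt on the way and the moves offer no way to correct it.
- **Disagreements:** the wrist camera read 2 to 4 mm off the other views along y near the dock, and about 1 mm off over the patch. I aimed with the scene and top views for that reason. In the last top view I took, just before the final lowering, the arm hid the lamp, so only the scene and wrist views checked the final pose.

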